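# Tip the tall carton over and push it home in the packing jig

## Robot

A 6-joint arm with a two-finger parallel gripper is mounted at the origin on a cart in front of the work surface, level with it; the furniture and walls round the work are solid. World frame = base frame: x ahead of the robot, y to its left, z up, the work surface at z = 0. Lengths are in m, angles in degrees, forces in N, time in s.
With the tool pointing down it reaches from about 0.35 to 0.875 m from the base axis. Payload 4.2 kg.
Tool frame: the origin (TCP) lies between the finger pads; the fingertips stand 19 mm ahead of it and the grasp point (between the pads) is the TCP; z points along the fingers, y is the line along which they close (so a half turn about z gives the same grasp; the last joint's range is limited). The gripper opens to 87 mm and grips with 3 to 60 N. Pads are 19 mm wide; open, the fingers measure 117 mm over their backs; the gripper's body (75 mm by 190 mm) begins 51 mm behind the grasp point.
Start: joints at [86.952, 22.042, 0.453, 0, -68.411, -14.817], TCP at [0.192, 0.595, 0.242] pointing down, gripper open.
Joint ranges: [-179.83, 179.83], [-69.29, 118.12], [-61.27, 80.66], [-181.25, 117.63], [-171.15, -9.14], [-177.46, 177.46]. Speed limits (degrees/s): [159.86, 159.86, 180, 180, 180, 180].

## Interface

Orientations are given as a 3x3 rotation matrix whose columns are the frame's x, y, z axes.
In Python, from station import r gives the robot as it stands.
- The arm moves only by the tool drive_tool, never from a script. Its argument "steps" is one flat list of numbers, 7 for each row, row after row: the turn, a rotation vector about the tool's x, y, z in rad, then the shift along the tool's x, y, z in m, then the opening, from 0 (shut) to 1 (fully open). A call has 1 to 10 rows; each row shifts and turns the commanded pose from where the row before left it, along the tool's axes as they then stand; what a row does not reach is not made up. A row lasts 1/12 s, in which the tool goes at most 41.7 mm and 7.16 degrees, less where a joint would pass 70% of its speed; a pose out of reach is approached as far as the arm can. A call is refused whole if a number of a shift passes 0.0417 or a number of a turn 0.125, either way. A call with a gripper value outside its range is refused whole. The fingers move at their own pace and stop on an object; the grip force is fixed at half the most. Time passes only in rows, so rows that do not move let the fingers close. It gives the time, the measured TCP pose, the force, the opening and the grip force at its end, in the units of the state.
- r.sense(): the state, without advancing time (a new reading comes with each control period).
- r.capture(name): name is "side" or "top"; returns the picture (400x640x3 uint8, blue, green, red); there is no depth.
- r.camera_params(name): a dict with "camera_matrix" (3x3 intrinsics, pixels), "extrinsics" (4x4, takes a point from world to camera coordinates). Camera axes: x right, y down, z forward; pixel columns grow to the right and rows downward; lengths in m; the calibration is good to about 2 mm. A picture is of the moment at which its call begins. camera_params takes no time and is no camera call.
- r.finish_job(): hands the job in; it is judged then, once.
The state is a dict: "time_s": time; "joints": joint angles; "joint_velocities": joint speeds; "effort": joint torques, N m; "tcp_pos": TCP position; "ee_rot": TCP orientation; "wrist_force": force on the tool from outside, world axes, zero at the start; "moment": the same for the moment, N m; "gripper_width": opening from 0.0 (shut) to 1.0 (fully open); "gripper_force": force on a finger pad.
Only numpy, scipy, OpenCV 4.12 (cv2) and the standard library are available. Lean on these libraries where they do the work, as an engineer would, in place of code of your own. Each camera call takes 0.05 s, during which the arm holds its last target. There are 200 camera calls.

## Task

The tall carton stands on the open end of the packing jig. Without lifting it, tip it over by pushing high up so that it lies on its broad face with its top towards the jig's sliding backstop, then push it by its bottom end in between the rails, the carton driving the stiff backstop before it, until it is seated on the two stop pins, and leave it lying there, square and touching the backstop. Feel for the pins: press the carton home on them with about 10 N, never more than 25 N, do not touch the backstop with the gripper, and do not disturb the other things around the jig.

Things in the scene. Friction and masses are not known exactly. Their poses are not given: they have to be found in the camera images.
- jig: Packing jig fixed to the worktop: aluminium base plate 146 mm wide (178 mm under the mouth), 6 mm thick, from jig y = +215 to -240 mm. Origin: on the worktop under the plate's centre line. The carton travels along the jig's -y (to the robot's right, turned by the jig's yaw). The +y half of the plate is open and flat; grey rails stand on the -y half.
- mouth (a point): Middle of the rails' flared mouth, on the plate's top, at jig y = -4 mm, x = 0. The mouth is about 143 mm wide; the slippery grey plastic rails narrow until y = -73 mm and then run parallel, 93 mm apart inside and centred on x = 0, to y = -215 mm. Rail tops are 30 mm above the worktop, outer faces at most 82 mm from the centre line.
- end_block: Aluminium block 117 x 16 x 44 mm across the end of the jig, fixed. Origin: worktop level under its centre, at jig y = -224 mm. Two steel stop pins, 14 mm thick, 31 mm above the worktop, 36 mm either side of the centre line, point from it towards the carton. Their tips stand 37 to 52 mm from the origin, both alike, set differently each time and not measured. They are rigid, tens of N per mm.
- tall_carton: Tall folding carton, 50 mm thick (own x) x 86 mm wide (own y) x 142 mm high (own z), about 0.2 kg. Origin: centre of its underside. Starts upright on the open part of the jig's plate, its top 148 mm above the worktop, a broad face (86 x 142) towards the backstop, at most 0.11 rad askew. Pushed high it tips over its far bottom edge; pushed low it slides.
- carton_top (a point): Centre of the carton's top face (142 mm from its origin along its own z).
- carton_mid (a point): Centre of the carton: 77 mm above the worktop while it stands on the jig, 31 mm when it lies on a broad face on the jig.
- backstop_face (a point): Middle of the front face of the sliding backstop: a steel plate 52 mm wide, 7.5 to 49.5 mm above the worktop, that passes between the stop pins. The point is 31 mm above the worktop on the centre line; it starts at jig y = -110 to -135 mm and slides along -y. About 5 N moves it (plus 25 N per m/s of speed); no spring, it stays where left. A carton pushed askew rubs on the rails, adding up to 10 N.
- bottle_a: Small brown bottle with white cap, 35 mm across, 71 mm high, standing beside the jig; leave alone. Origin: centre of underside.
- bottle_b: A second such bottle beside the jig; leave alone.
- beaker: Clear beaker, 51 mm across, 55 mm high, beside the jig; leave alone. Origin: centre of underside.
- small_carton: Small carton 44 x 70 x 70 mm beside the jig; not the one to handle, leave alone. Origin: centre of underside.
- weight: Small brass balance weight with a knob, 22 mm across, 36 mm high, in front of the jig; leave alone. Origin: centre of underside.
- vial: Small vial with a screw cap, 23 mm across, 51 mm high, in front of the jig; leave alone. Origin: centre of underside.
Not all that is in view belongs to the job. What is shaped like the tall_carton but yellow is not meant.

How it is judged (in metres and radians):
On the way, in this order (a step that is already met when the one before it is completed fails the run):
1. the carton lies on its broad face on the open part of the jig, its top towards the backstop ((angle between tall_carton's own x axis and vertical below 0.06 rad or angle between tall_carton's own x axis and vertical above 3.08 rad) and height (world z) of carton_mid below 0.036 m and y of carton_top in the frame of jig below 0.07 m and y of tall_carton in the frame of jig above 0 m), for 0.2 s.
2. the lying carton is pressed home against the stop pins with at least 4 N ((angle between tall_carton's own x axis and vertical below 0.06 rad or angle between tall_carton's own x axis and vertical above 3.08 rad) and height (world z) of carton_mid below 0.036 m and contact force between tall_carton and end_block above 4 N), for 0.1 s.
At the end, for the whole second after the job is handed in: The carton lies still on a broad face (within 0.06 rad, centre below 36 mm), square between the rails (0.07 rad), where it was pressed against the pins: its top face within 2.5 mm of the face of the backstop it drove there and within 55 mm of the end block's origin ((angle between tall_carton's own x axis and vertical below 0.06 rad or angle between tall_carton's own x axis and vertical above 3.08 rad) and height (world z) of carton_mid below 0.036 m and y of carton_top in the frame of backstop_face below 0.0025 m and y of carton_top in the frame of end_block below 0.055 m and angle between the z axis of tall_carton and the y axis of jig, either way round below 0.07 rad and linear speed of tall_carton below 0.02 m/s); the robot touches nothing.
It fails at once if the carton is pressed against the stop pins with more than 25 N (contact force between tall_carton and end_block above 25 N).
It fails at once if the carton is lifted (its centre rises above 100 mm) (height (world z) of carton_mid above 0.1 m).
It fails at once if the gripper touches the backstop (contact force between the fingers and backstop above 0.5 N).
It fails at once if something beside the jig is moved by more than 15 mm (distance of any of bottle_a, bottle_b, beaker, small_carton, weight, vial from where it was at the start of the episode above 0.015 m).
It also fails if it takes over 70 s, if anything falls off the work surface, if the arm or the gripper's body presses on something with over 40 N, if the wrist force passes 120 N, or if a joint passes its speed limit or range.

## Working session

There is one attempt and no reset: what is moved stays moved. The work goes in short steps, Python scripts to look and compute and a tool call to move; the robot and the scene stay as the last step left them, time stands still between calls to the robot, and variables do not carry over. Pictures are saved under pics/ and viewed, at most 10 in all, crops included, and the job is handed in when it is done.

Besides the shell and the picture viewer there is one more tool, called as a command line: name --argument value ..., lists and objects as JSON in quotes. drive_tool: Moves the arm, as the interface text tells. Its arguments: {"type":"object","properties":{"steps":{"type":"array"}},"required":["steps"]}

```bash
mkdir -p pics; python3 - <<'E'
from station import r
import cv2,numpy as np
s=r.sense(); print(s)
for n in("top","side"):
    cv2.imwrite(f"pics/{n}0.png",r.capture(n)); p=r.camera_params(n); print(n,p)
E
```

```text
{'time_s': 0.0, 'joints': array([ 8.69510326e+01,  2.20910001e+01,  3.81521939e-01, -3.07434369e-02,
       -6.84115062e+01, -1.48174356e+01]), 'joint_velocities': array([ 0.13890819, -0.09066132, -0.00572565, -0.08482982,  0.00567506,
       -0.00330571]), 'effort': array([ 7.90167360e-04, -3.90666676e+01,  1.87411934e+01,  4.22006786e+00,
        1.11189019e-02, -1.84696560e-04]), 'tcp_pos': array([0.19154049, 0.59434389, 0.2404644 ]), 'ee_rot': array([[ 9.51713735e-01, -3.06986308e-01, -6.10538116e-04],
       [-3.06986910e-01, -9.51711460e-01, -2.08199647e-03],
       [ 5.80882870e-05,  2.16889184e-03, -9.99997646e-01]]), 'wrist_force': array([-0.31061577, -0.28214299, -0.01554746]), 'moment': array([ 0.04161673,  0.00873767, -0.04517695]), 'gripper_force': 0.0, 'gripper_width': 0.9977024747831378}
top {'camera_matrix': array([[498.57673092,   0.        , 325.15797088],
       [  0.        , 498.57673092, 191.29013249],
       [  0.        ,   0.        ,   1.        ]]), 'extrinsics': array([[ 0.34772094, -0.93755873,  0.0085896 , -0.09913372],
       [-0.80670068, -0.30383222, -0.50687275,  0.52709203],
       [ 0.47783277,  0.16932103, -0.86197809,  1.32837614],
       [ 0.        ,  0.        ,  0.        ,  1.        ]])}
side {'camera_matrix': array([[400.01443714,   0.        , 309.34859281],
       [  0.        , 400.01443714, 203.29912379],
       [  0.        ,   0.        ,   1.        ]]), 'extrinsics': array([[ 8.94851494e-01, -4.46363903e-01,  2.63862848e-04,
        -4.35369604e-01],
       [-1.55627149e-01, -3.12548669e-01, -9.37066444e-01,
         2.02234779e-01],
       [ 4.18355105e-01,  8.38494243e-01, -3.49150986e-01,
         9.40314594e-01],
       [ 0.00000000e+00,  0.00000000e+00,  0.00000000e+00,
         1.00000000e+00]])}
```

View pics/top0.png

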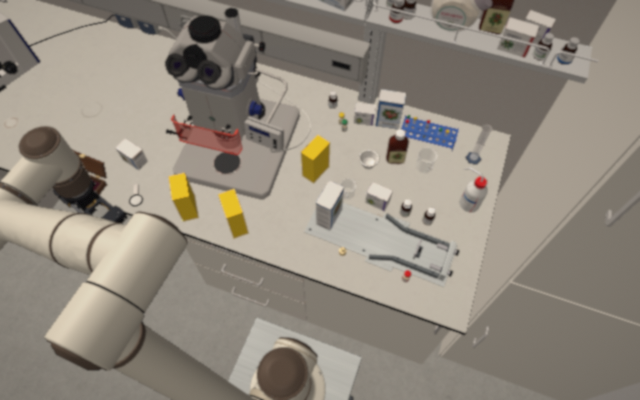

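View pics/side0.png

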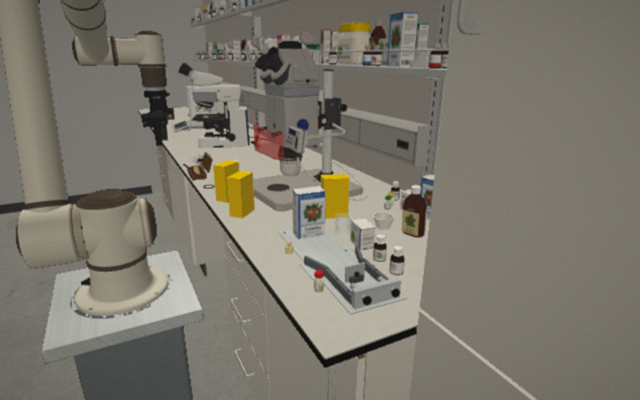

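The top view shows the jig from (310,228) to (455,270), with the carton standing at (330,205). The side view shows the carton at (310,213) and the backstop at (355,272). I'll crop closer.

```bash
python3 - <<'E'
import cv2
a=cv2.imread("pics/top0.png")[165:295,295:475]; cv2.imwrite("pics/c1.png",cv2.resize(a,None,fx=4.4,fy=4.4,interpolation=cv2.INTER_CUBIC))
a=cv2.imread("pics/side0.png")[170:310,265:425]; cv2.imwrite("pics/c2.png",cv2.resize(a,None,fx=4,fy=4,interpolation=cv2.INTER_CUBIC))
E
```

```text
(no output)
```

View pics/c1.png

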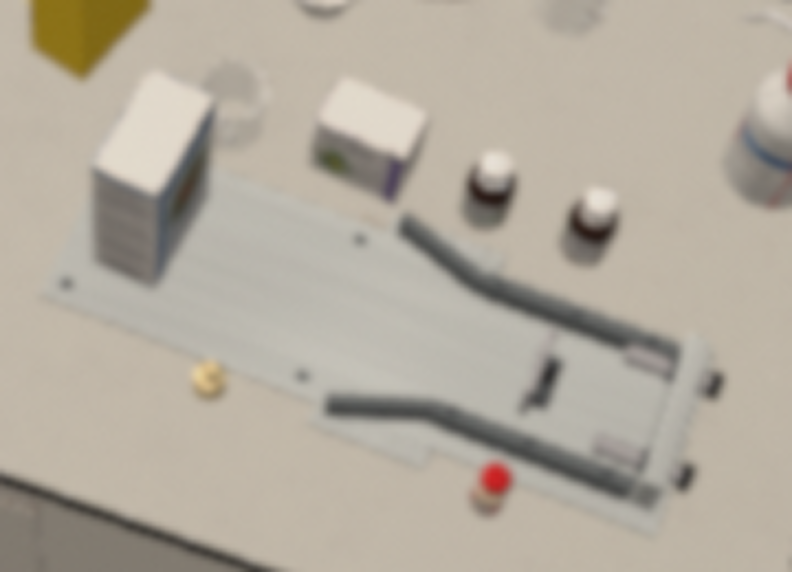

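View pics/c2.png

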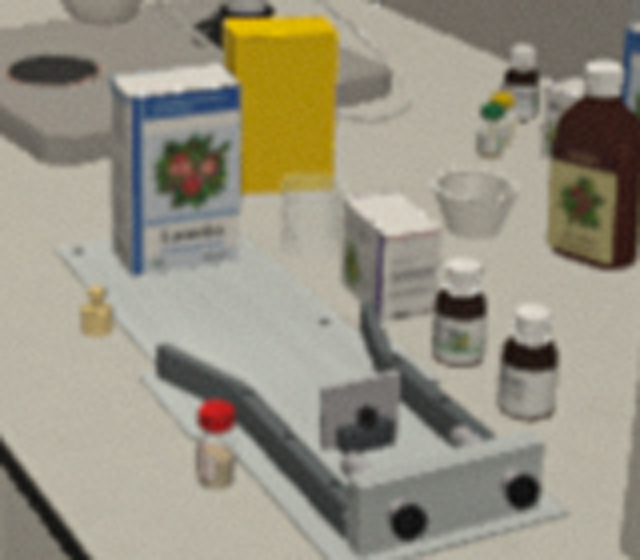

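Crop c1 (4.4× from (295,165)) shows the carton's top corners at (155,72), (215,100), (155,193) and (95,163). Its bottom edge runs (97,262)–(155,285), and the plate corners are at (42,297) and (655,533). The rail mouths start at (330,400) and (405,218). In c2 (4× from (265,170)) the backstop's front plate spans (320,388)–(400,445), with the pins at (355,462) and (468,435).

```bash
cat > h.py <<'E'
import numpy as np, cv2
from station import r
def ray(cam,px,z):
    p=r.camera_params(cam);K=p["camera_matrix"];T=p["extrinsics"]
    d=T[:3,:3].T@np.linalg.inv(K)@[*px,1];c=-T[:3,:3].T@T[:3,3]
    return c+d*(z-c[2])/d[2]
def proj(cam,P):
    p=r.camera_params(cam);q=p["camera_matrix"]@(p["extrinsics"]@[*P,1])[:3];return q[:2]/q[2]
def t(x,y,z): return ray("top",(x/4.4+295,y/4.4+165),z)
def s(x,y,z): return ray("side",(x/4+265,y/4+170),z)
E
python3 - <<'E'
from h import *
np.set_printoptions(precision=4,suppress=True)
for n,f,x,y,z in [("plate L near",t,42,297,.006),("plate R near",t,655,533,.006),("mouth near",t,328,402,.03),("mouth far",t,405,216,.03),("bend near",t,430,405,.03),("bend far",t,482,280,.03),
("ct far l",t,155,72,.148),("ct far r",t,215,100,.148),("ct near r",t,155,193,.148),("ct near l",t,95,163,.148),("cb near l",t,97,262,.006),("cb near r",t,155,285,.006),("cb far r",t,210,205,.006),
("side ct",s,112,80,.148),("side ct nr",s,130,98,.148),("side ct fr",s,240,82,.148),("side cb nr",s,136,272,.006),("side cb fr",s,240,240,.006),
("block top near front? ",s,350,490,.044),("block top far",s,540,443,.044),("block bot near",s,357,555,.006),("side plate L near",s,62,245,.006),
("bs top l",s,320,388,.0495),("bs top r",s,398,374,.0495),("weight",t,208,390,0),("vial",t,487,505,0),("vial s",s,216,482,0),("weight s",s,97,332,0),("smallc near top",t,383,160,.07),("smallc near l top",t,318,128,.07),("beaker",t,238,130,0),("beaker s",s,305,250,0),("botA top",t,495,165,.071),("botB",t,600,203,.071)]:
    print(n,f(x,y,z)[:2])
E
```

```text
plate L near [0.4424 0.127 ]
plate R near [ 0.424  -0.3221]
mouth near [ 0.4267 -0.0888]
mouth far [ 0.5823 -0.0966]
bend near [ 0.449  -0.1545]
bend far [ 0.5526 -0.1619]
ct far l [0.5637 0.0886]
ct far r [0.5572 0.0433]
ct near r [0.4762 0.0567]
ct near l [0.4834 0.1015]
cb near l [0.482  0.1003]
cb near r [0.4794 0.0552]
cb far r [0.5541 0.0399]
side ct [0.4778 0.0891]
side ct nr [0.4727 0.0472]
side ct fr [0.5589 0.0437]
side cb nr [0.4816 0.0591]
side cb fr [0.5785 0.0754]
block top near front?  [ 0.4355 -0.3076]
block top far [ 0.5556 -0.3149]
block bot near [ 0.438  -0.3133]
side plate L near [0.4511 0.1284]
bs top l [ 0.4726 -0.2156]
bs top r [ 0.523 -0.222]
weight [ 0.419  -0.0063]
vial [ 0.4059 -0.2113]
vial s [ 0.4077 -0.2087]
weight s [ 0.4215 -0.0051]
smallc near top [ 0.5976 -0.0711]
smallc near l top [ 0.6062 -0.0203]
beaker [0.6243 0.0422]
beaker s [0.6211 0.0481]
botA top [ 0.6209 -0.1459]
botB [ 0.6174 -0.2225]
```

```bash
cat >> h.py <<'E'
O=np.array([.5055,-.087]);yw=-.046
def J(p):
    d=np.array(p[:2])-O;c,s_=np.cos(yw),np.sin(yw);return np.array([c*d[0]+s_*d[1],-s_*d[0]+c*d[1]])
E
python3 - <<'E'
from h import *
np.set_printoptions(precision=4,suppress=True)
for n,f,x,y,z in [("pin far tip",t,625,350,.028),("pin near tip",t,595,440,.028),("side far pin",s,452,435,.031),("side near pin",s,343,462,.031),("bs l",s,320,388,.0495),("bs r",s,398,374,.0495),("bs t far",t,556,335,.0495),("bs t near",t,525,410,.0075)]:
    print(n,J(f(x,y,z)))
for n,f,x,y,z in [("yel",t,82,78,0),("yel l",t,32,45,0),("yel s l",s,247,190,0),("yel s r",s,333,190,0)]: print(n,f(x,y,z)[:2])
im=cv2.imread("pics/top0.png")
print(im[190:200:3,325:334:3].tolist(), im[225,345],im[215,300])
g=im.min(2)
m=((g>188)*255).astype('uint8');m[:, :314]=0;m[:,346:]=0;m[:178]=0;m[214:]=0
cs,_=cv2.findContours(m,0,1);c=max(cs,key=cv2.contourArea)
P=np.array([ray("top",q[0],.148)[:2] for q in c]).astype('float32')*1000
print(cv2.contourArea(c),cv2.minAreaRect(P))
E
```

```text
pin far tip [ 0.0394 -0.1805]
pin near tip [-0.0326 -0.1808]
side far pin [ 0.0329 -0.1803]
side near pin [-0.039  -0.1801]
bs l [-0.027 -0.13 ]
bs r [ 0.0237 -0.134 ]
bs t far [ 0.0205 -0.1327]
bs t near [-0.0209 -0.131 ]
yel [0.6257 0.1671]
yel l [0.6398 0.2133]
yel s l [0.6395 0.1748]
yel s r [0.7047 0.1423]
[[[202, 216, 223], [203, 216, 224], [203, 216, 225]], [[203, 217, 224], [203, 216, 225], [203, 217, 225]], [[203, 217, 225], [203, 216, 224], [203, 217, 225]], [[203, 217, 224], [203, 216, 224], [203, 216, 225]]] [171 180 182] [170 184 194]
331.5 ((522.0313110351562, 76.36280059814453), (45.98534393310547, 80.74571228027344), 83.20558166503906)
```

```bash
python3 - <<'E'
from h import *
np.set_printoptions(precision=3,suppress=True)
for px in [(175,178),(265,192),(300,105),(240,150)]: print(px,ray("top",px,.02)[:2],ray("top",px,.1)[:2])
print(ray("top",(190,218),0),ray("top",(240,235),0))
R=r.sense()["ee_rot"];p=r.sense()["tcp_pos"]
for q in [(.35,.33,.24),(.529,.141,.20)]:
    print((R.T@(np.array(q)-p))); p=np.array(q)
E
```

```text
(175, 178) [0.471 0.595] [0.434 0.552]
(265, 192) [0.526 0.297] [0.486 0.271]
(300, 105) [0.904 0.326] [0.842 0.299]
(240, 150) [0.648 0.444] [0.601 0.409]
[0.364 0.488 0.   ] [0.366 0.314 0.   ]
[0.232 0.203 0.001]
[0.228 0.125 0.04 ]
```

drive_tool --steps '[0,0,0,0.0257,0.028,0,0.45,0,0,0,0.0257,0.028,0,0.45,0,0,0,0.0257,0.028,0,0.45,0,0,0,0.0257,0.028,0,0.45,0,0,0,0.0257,0.028,0,0.45,0,0,0,0.0257,0.028,0,0.45,0,0,0,0.0257,0.028,0,0.45,0,0,0,0.0257,0.028,0,0.45,0,0,0,0.0257,0.028,0,0.45,0,0,0,0.0257,0.028,0,0.45]'

```text
time_s: 0.93
tcp_pos: [0.3505, 0.2475, 0.2414]
ee_rot: [[0.952, -0.306, -0.0], [-0.306, -0.952, -0.0], [-0.0, 0.0, -1.0]]
wrist_force: [0.5, -0.4, -0.1]
gripper_width: 0.463
gripper_force: 0.0
```

drive_tool --steps '[0,0,0.12,0,0,0,0.45,0,0,0.12,0,0,0,0.45,0,0,0.12,0,0,0,0.45,0,0,0.12,0,0,0,0.45,0,0,0.12,0,0,0,0.45,0,0,0.12,0,0,0,0.45,0,0,0.12,0,0,0,0.45,0,0,0.12,0,0,0,0.45,0,0,0.12,0,0,0,0.45,0,0,0.12,0,0,0,0.45]'

```text
time_s: 1.77
tcp_pos: [0.3502, 0.2492, 0.2412]
ee_rot: [[0.053, -0.999, -0.001], [-0.999, -0.053, -0.001], [0.001, 0.001, -1.0]]
wrist_force: [-0.1, -0.2, -0.4]
gripper_width: 0.452
gripper_force: 0.0
```

drive_tool --steps '[0,0,0.095,0,0,0,0.45,0,0,0.095,0,0,0,0.45,0,0,0,0,0,0,0.45,0,0,0,0,0,0,0.45]'

```text
time_s: 2.1
tcp_pos: [0.3503, 0.2493, 0.2413]
ee_rot: [[-0.128, -0.992, -0.0], [-0.992, 0.128, -0.0], [0.0, 0.0, -1.0]]
wrist_force: [0.5, 0.1, -0.1]
gripper_width: 0.451
gripper_force: 0.0
```

```bash
cat >> h.py <<'E'
def go(q):
    s=r.sense();R=s["ee_rot"];p=s["tcp_pos"]
    np.set_printoptions(precision=4,suppress=True)
    print("t",s["time_s"],"p",p,"xang",np.degrees(np.arctan2(R[1,0],R[0,0])),"Rz",R[:,2],"F",s["wrist_force"],"w",s["gripper_width"],"J",J(p),"j",s["joints"])
    if q is not None: print("d",R.T@(np.array(q)-p))
E
python3 -c "
from h import *
go((.529,.141,.20))"
```

```text
t 2.1 p [0.3503 0.2493 0.2413] xang -97.37182056181656 Rz [-0.0004 -0.0004 -1.    ] F [ 0.517   0.0756 -0.1294] w 0.4513246976127726 J [-0.1705  0.3288] j [ 57.2598   2.6271 -25.0798  -0.0081 -62.3257 -64.6278]
d [ 0.0845 -0.1912  0.0413]
```

drive_tool --steps '[0,0,0,0.012,-0.0273,0.006,0.45,0,0,0,0.012,-0.0273,0.006,0.45,0,0,0,0.012,-0.0273,0.006,0.45,0,0,0,0.012,-0.0273,0.006,0.45,0,0,0,0.012,-0.0273,0.006,0.45,0,0,0,0.012,-0.0273,0.006,0.45,0,0,0,0.012,-0.0273,0.006,0.45,0,0,0,0,0,0,0.45,0,0,0,0,0,0,0.45]'

```text
time_s: 2.85
tcp_pos: [0.5294, 0.1402, 0.1983]
ee_rot: [[-0.132, -0.991, -0.002], [-0.991, 0.132, -0.001], [0.001, 0.002, -1.0]]
wrist_force: [-0.2, -0.2, 0.5]
gripper_width: 0.449
gripper_force: 0.0
```

```bash
python3 -c "
from h import *
go((.529,.141,.135))
a=r.capture('side')[130:290,250:410]; cv2.imwrite('pics/c3.png',cv2.resize(a,None,fx=3.5,fy=3.5,interpolation=cv2.INTER_CUBIC))"
```

```text
t 2.85 p [0.5294 0.1402 0.1983] xang -97.56413939756892 Rz [-0.0021 -0.0011 -1.    ] F [-0.2145 -0.2021  0.4868] w 0.4490992608860357 J [0.0134 0.228 ] j [ 31.79    16.6861 -14.1057  -0.0132 -59.3435 -39.3474]
d [-0.0008  0.0004  0.0633]
```

View pics/c3.png

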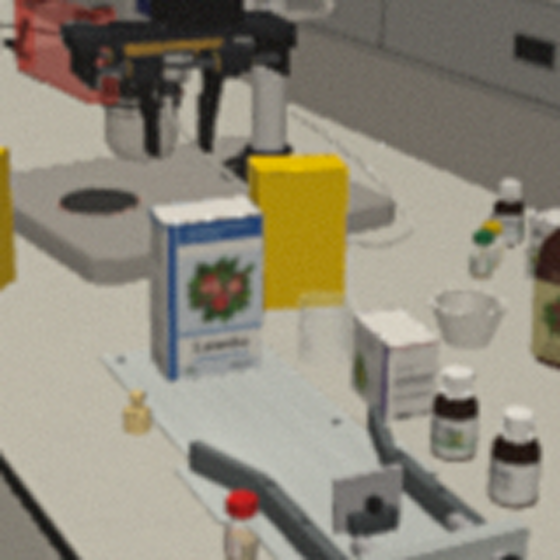

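The fingers (crop 152–208,150) are behind the carton's broad face with the gripper body high. The surroundings are unchanged, so I'll lower and approach.

drive_tool --steps '[0,0,0,0,0,0.021,0.45,0,0,0,0,0,0.021,0.45,0,0,0,0,0,0.021,0.45,0,0,0,0.008,0,0,0.45,0,0,0,0.008,0,0,0.45,0,0,0,0.006,0,0,0.45,0,0,0,0.004,0,0,0.45,0,0,0,0.004,0,0,0.45,0,0,0,0.004,0,0,0.45,0,0,0,0.004,0,0,0.45]'

```text
time_s: 3.73
tcp_pos: [0.5244, 0.1035, 0.1375]
ee_rot: [[-0.13, -0.991, 0.002], [-0.991, 0.131, 0.001], [-0.001, -0.002, -1.0]]
wrist_force: [-0.0, -0.6, 0.0]
gripper_width: 0.449
gripper_force: 0.3
```

drive_tool --steps '[0,0,0,0.004,0,0,0.45,0,0,0,0.004,0,0,0.45,0,0,0,0.004,0,0,0.45,0,0,0,0.004,0,0,0.45,0,0,0,0.004,0,0,0.45]'

```text
time_s: 4.15
tcp_pos: [0.5212, 0.0833, 0.1365]
ee_rot: [[-0.131, -0.991, -0.0], [-0.991, 0.131, -0.0], [0.0, 0.0, -1.0]]
wrist_force: [0.6, 0.4, -0.1]
gripper_width: 0.447
gripper_force: 0.1
```

```bash
python3 -c "
from h import *
go(None)
a=r.capture('side')[130:290,250:410];b=r.capture('top')[150:290,295:435]
cv2.imwrite('pics/c4.png',np.hstack([cv2.resize(a,(400,400)),cv2.resize(b,(400,400))]))"
```

```text
t 4.15 p [0.5212 0.0833 0.1365] xang -97.50700470224439 Rz [-0.0003 -0.0001 -1.    ] F [ 0.6486  0.4425 -0.137 ] w 0.4472148593163607 J [0.0079 0.1709] j [ 26.707   18.6531 -21.4854  -0.0004 -49.8789 -34.2138]
```

View pics/c4.png

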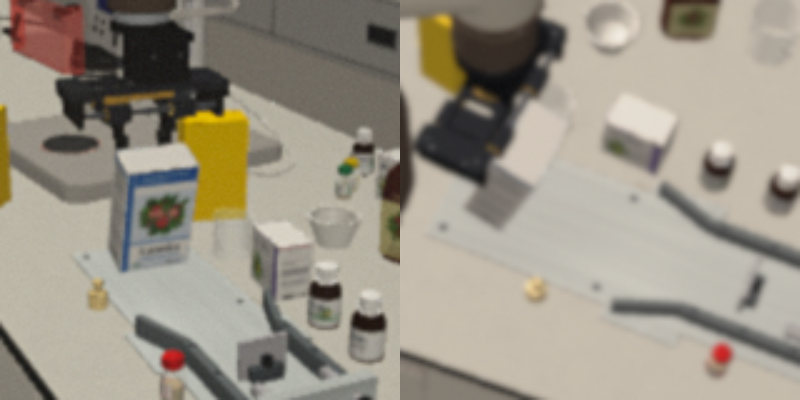

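The carton is leaning squarely towards the backstop. Its leading bottom edge is still at about (125–195,265) in the left crop. I'll keep pushing gently.

drive_tool --steps '[0,0,0,0.004,0,0,0.45,0,0,0,0.004,0,0,0.45,0,0,0,0.004,0,0,0.45,0,0,0,0.004,0,0,0.45,0,0,0,0.004,0,0,0.45,0,0,0,0.004,0,0,0.45,0,0,0,0.004,0,0,0.45,0,0,0,0,0,0,0.45,0,0,0,0,0,0,0.45,0,0,0,0,0,0,0.45]'

```text
time_s: 5.08
tcp_pos: [0.5178, 0.056, 0.1366]
ee_rot: [[-0.131, -0.991, 0.0], [-0.991, 0.131, 0.0], [-0.0, -0.0, -1.0]]
wrist_force: [0.7, -0.2, -0.1]
gripper_width: 0.445
gripper_force: 0.0
```

drive_tool --steps '[0,0,0,-0.02,0,0,0.45,0,0,0,-0.035,0,0,0.45,0,0,0,-0.035,0,0,0.45,0,0,0,-0.03,0,0,0.45,0,0,0,0,0,0,0.45,0,0,0,0,0,0,0.45]'

```text
time_s: 5.58
tcp_pos: [0.5333, 0.1766, 0.1362]
ee_rot: [[-0.128, -0.992, -0.0], [-0.992, 0.128, -0.0], [0.0, 0.0, -1.0]]
wrist_force: [-0.2, -1.2, 0.2]
gripper_width: 0.449
gripper_force: 0.0
```

```bash
python3 -c "
from h import *
go(None)
A=r.capture('side');B=r.capture('top');cv2.imwrite('pics/s5.png',A);cv2.imwrite('pics/t5.png',B)
a=A[170:310,265:405];b=B[160:280,305:425]
cv2.imwrite('pics/c5.png',np.hstack([cv2.resize(a,(400,400)),cv2.resize(b,(400,400))]))"
```

```text
t 5.5833 p [0.5333 0.1766 0.1362] xang -97.3496670190004 Rz [-0.0002 -0.0001 -1.    ] F [-0.1831 -1.2441  0.2249] w 0.4492512157804903 J [0.0157 0.2646] j [ 34.8466  21.6228 -16.7828  -0.0033 -51.6069 -42.1942]
```

View pics/c5.png

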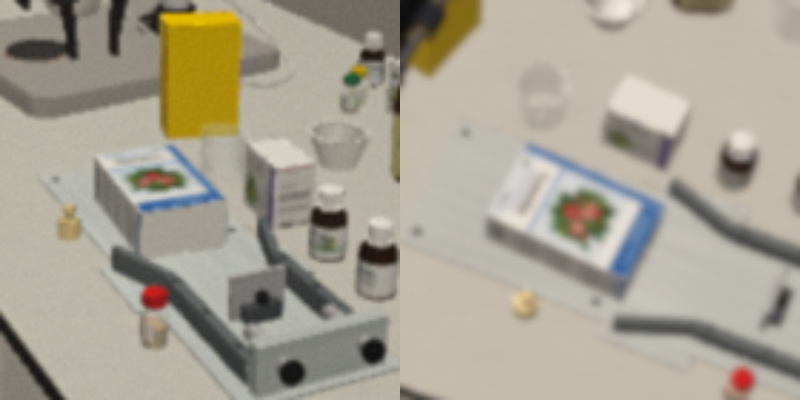

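The carton lies on its broad face, flat. In the right-hand crop its upper-face corners are at (130,148), (88,207), (263,205) and (228,275).

```bash
python3 -c "
from h import *
P=[ray('top',(x/3.333+305,y/3.333+160),.056) for x,y in [(130,148),(88,207),(263,205),(228,273)]]
go(None)
for p in P: print(p[:2],J(p))
# descend place: jig x=0.004,y=.175 
c,s_=np.cos(yw),np.sin(yw)
for jx,jy in [(.005,.19),(.005,.165)]: print(O+np.array([c*jx-s_*jy,s_*jx+c*jy]))
"
```

```text
t 5.6833 p [0.5329 0.1747 0.1363] xang -97.49443134730892 Rz [-0.0009 -0.0005 -1.    ] F [ 0.4396 -0.6542  0.0546] w 0.451477405059934 J [0.0153 0.2627] j [ 34.7028  21.5535 -16.893   -0.0084 -51.613  -42.192 ]
[0.5535 0.0375] [0.0422 0.1266]
[0.4818 0.0532] [-0.0301  0.1389]
[ 0.5401 -0.0962] [ 0.035  -0.0076]
[ 0.4637 -0.0867] [-0.0417 -0.0016]
[0.5192 0.1026]
[0.5181 0.0776]
```

drive_tool --steps '[0,0,-0.085,0,0,0,0.45,0,0,0,0.032,0.0035,0,0.45,0,0,0,0.032,0.0035,0,0.45,0,0,0,0.031,0.0035,0,0.45,0,0,0,0,0,0.032,0.45,0,0,0,0,0,0.032,0.45,0,0,0,0,0,0.02,0.45,0,0,0,0,0,0.01,0.45,0,0,0,0,0,0,0.45]'

```text
time_s: 6.43
tcp_pos: [0.5169, 0.079, 0.0406]
ee_rot: [[-0.048, -0.999, -0.005], [-0.999, 0.048, -0.002], [0.002, 0.005, -1.0]]
wrist_force: [0.4, 0.5, 0.2]
gripper_width: 0.45
gripper_force: 0.0
```

```bash
python3 -c "
from h import *
go(None)"
```

```text
t 6.4333 p [0.5169 0.079  0.0406] xang -92.73061351615216 Rz [-0.0046 -0.0021 -1.    ] F [0.3515 0.5421 0.1962] w 0.4496416639321521 J [0.0038 0.1663] j [ 26.4733  26.168  -27.4353  -0.015  -36.6888 -29.1922]
```

drive_tool --steps '[0,0,0,0.006,0,0,0.45,0,0,0,0.006,0,0,0.45,0,0,0,0.005,0,0,0.45,0,0,0,0.005,0,0,0.45,0,0,0,0.005,0,0,0.45,0,0,0,0.005,0,0,0.45,0,0,0,0.005,0,0,0.45,0,0,0,0.005,0,0,0.45,0,0,0,0.005,0,0,0.45,0,0,0,0.005,0,0,0.45]'

```text
time_s: 7.27
tcp_pos: [0.5165, 0.0283, 0.0427]
ee_rot: [[-0.046, -0.999, 0.001], [-0.999, 0.046, 0.0], [-0.0, -0.001, -1.0]]
wrist_force: [0.6, 3.8, 2.4]
gripper_width: 0.45
gripper_force: 1.1
```

drive_tool --steps '[0,0,0,0.005,0.0005,0,0.45,0,0,0,0.005,0.0005,0,0.45,0,0,0,0.005,0.0005,0,0.45,0,0,0,0.005,0.0005,0,0.45,0,0,0,0.005,0.0005,0,0.45,0,0,0,0.005,0.0005,0,0.45,0,0,0,0.005,0,0,0.45,0,0,0,0.005,0,0,0.45]'

```text
time_s: 7.93
tcp_pos: [0.511, -0.0117, 0.0425]
ee_rot: [[-0.046, -0.999, -0.0], [-0.999, 0.046, -0.0], [0.0, 0.0, -1.0]]
wrist_force: [0.3, 0.7, 1.8]
gripper_width: 0.449
gripper_force: 1.1
```

```bash
python3 -c "
from h import *
go(None)
A=r.capture('side');B=r.capture('top')
a=A[170:310,265:405];b=B[170:290,335:455]
cv2.imwrite('pics/c6.png',np.hstack([cv2.resize(a,(400,400)),cv2.resize(b,(400,400))]))"
```

```text
t 7.9333 p [ 0.511  -0.0117  0.0425] xang -92.64344878548401 Rz [-0.0004 -0.     -1.    ] F [0.2845 0.6933 1.798 ] w 0.44928106887777547 J [0.0021 0.0755] j [ 16.901   25.0617 -29.195   -0.0074 -35.7666 -19.5385]
```

View pics/c6.png

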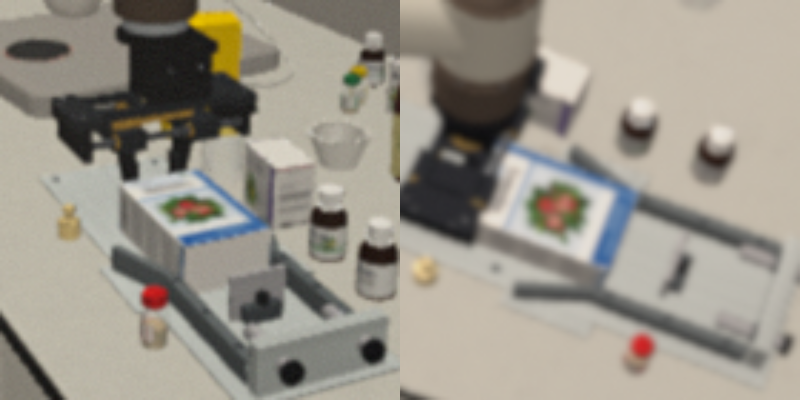

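The carton is square and entering the rails: its blue top edge (right crop (600,270)–(635,190)) sits between them. I'll keep pushing.

drive_tool --steps '[0,0,0,0.004,0.0002,0,0.45,0,0,0,0.004,0.0002,0,0.45,0,0,0,0.004,0.0002,0,0.45,0,0,0,0.004,0.0002,0,0.45,0,0,0,0.004,0.0002,0,0.45,0,0,0,0.004,0,0,0.45,0,0,0,0.004,0,0,0.45,0,0,0,0.004,0,0,0.45,0,0,0,0.004,0,0,0.45,0,0,0,0.004,0,0,0.45]'

```text
time_s: 8.87
tcp_pos: [0.5084, -0.0515, 0.0425]
ee_rot: [[-0.046, -0.999, -0.0], [-0.999, 0.046, -0.0], [0.0, 0.0, -1.0]]
wrist_force: [0.4, 1.4, -0.0]
gripper_width: 0.446
gripper_force: 0.4
```

drive_tool --steps '[0,0,0,0.003,0,0,0.45,0,0,0,0.003,0,0,0.45,0,0,0,0.003,0,0,0.45,0,0,0,0.003,0,0,0.45,0,0,0,0.003,0,0,0.45,0,0,0,0.003,0,0,0.45,0,0,0,0.003,0,0,0.45,0,0,0,0.003,0,0,0.45]'

```text
time_s: 9.53
tcp_pos: [0.5078, -0.0742, 0.0426]
ee_rot: [[-0.047, -0.999, 0.001], [-0.999, 0.047, 0.001], [-0.001, -0.001, -1.0]]
wrist_force: [-0.1, 6.4, -0.6]
gripper_width: 0.452
gripper_force: 3.4
```

drive_tool --steps '[0,0,0,0.0025,0,0,0.45,0,0,0,0.0025,0,0,0.45,0,0,0,0.0025,0,0,0.45,0,0,0,0.0025,0,0,0.45,0,0,0,0.0025,0,0,0.45,0,0,0,0.0025,0,0,0.45]'

```text
time_s: 10.03
tcp_pos: [0.507, -0.0892, 0.0426]
ee_rot: [[-0.047, -0.999, 0.001], [-0.999, 0.047, 0.001], [-0.001, -0.001, -1.0]]
wrist_force: [0.3, 7.7, 0.2]
gripper_width: 0.448
gripper_force: 3.4
```

```bash
python3 -c "
from h import *
go(None)"
```

```text
t 10.0333 p [ 0.507  -0.0892  0.0426] xang -92.67767237094435 Rz [ 0.001   0.0013 -1.    ] F [0.3139 7.7061 0.1999] w 0.44783995762175055 J [ 0.0016 -0.0021] j [  8.0685  25.2833 -28.6904  -0.1162 -35.9596 -10.6522]
```

drive_tool --steps '[0,0,0,0.002,0,0,0.45,0,0,0,0.002,0,0,0.45,0,0,0,0.002,0,0,0.45,0,0,0,0.0015,0,0,0.45,0,0,0,0.0015,0,0,0.45,0,0,0,0.0015,0,0,0.45,0,0,0,0.0015,0,0,0.45,0,0,0,0.001,0,0,0.45]'

```text
time_s: 10.7
tcp_pos: [0.5063, -0.1022, 0.0426]
ee_rot: [[-0.047, -0.999, 0.001], [-0.999, 0.047, 0.001], [-0.001, -0.001, -1.0]]
wrist_force: [-1.1, 6.3, -0.1]
gripper_width: 0.454
gripper_force: 3.2
```

drive_tool --steps '[0,0,0,0.0006,0,0,0.45,0,0,0,0.0006,0,0,0.45,0,0,0,0.0006,0,0,0.45]'

```text
time_s: 10.95
tcp_pos: [0.5062, -0.104, 0.0426]
ee_rot: [[-0.047, -0.999, 0.001], [-0.999, 0.047, 0.001], [-0.001, -0.001, -1.0]]
wrist_force: [-0.3, 6.0, -0.2]
gripper_width: 0.445
gripper_force: 3.2
```

drive_tool --steps '[0,0,0,0.0006,0,0,0.45,0,0,0,0.0006,0,0,0.45,0,0,0,0.0006,0,0,0.45]'

```text
time_s: 11.2
tcp_pos: [0.5061, -0.1058, 0.0426]
ee_rot: [[-0.047, -0.999, 0.001], [-0.999, 0.047, 0.001], [-0.001, -0.001, -1.0]]
wrist_force: [-0.1, 7.2, -0.1]
gripper_width: 0.45
gripper_force: 3.2
```

drive_tool --steps '[0,0,0,0.0004,0,0,0.45,0,0,0,0.0004,0,0,0.45]'

```text
time_s: 11.37
tcp_pos: [0.5061, -0.1065, 0.0426]
ee_rot: [[-0.047, -0.999, 0.001], [-0.999, 0.047, 0.001], [-0.001, -0.001, -1.0]]
wrist_force: [0.2, 7.0, -0.6]
gripper_width: 0.449
gripper_force: 3.2
```

drive_tool --steps '[0,0,0,0.0004,0,0,0.45,0,0,0,0.0004,0,0,0.45]'

```text
time_s: 11.53
tcp_pos: [0.506, -0.1074, 0.0426]
ee_rot: [[-0.047, -0.999, 0.001], [-0.999, 0.047, 0.001], [-0.001, -0.001, -1.0]]
wrist_force: [-0.1, 6.6, -0.7]
gripper_width: 0.452
gripper_force: 3.2
```

drive_tool --steps '[0,0,0,0.0004,0,0,0.45,0,0,0,0.0004,0,0,0.45]'

```text
time_s: 11.7
tcp_pos: [0.506, -0.1081, 0.0426]
ee_rot: [[-0.047, -0.999, 0.001], [-0.999, 0.047, 0.001], [-0.001, -0.001, -1.0]]
wrist_force: [-0.1, 6.2, 1.0]
gripper_width: 0.449
gripper_force: 3.2
```

drive_tool --steps '[0,0,0,0.0004,0,0,0.45,0,0,0,0.0004,0,0,0.45]'

```text
time_s: 11.87
tcp_pos: [0.5059, -0.1089, 0.0426]
ee_rot: [[-0.047, -0.999, 0.001], [-0.999, 0.047, 0.001], [-0.001, -0.001, -1.0]]
wrist_force: [-0.1, 7.2, 0.2]
gripper_width: 0.452
gripper_force: 3.2
```

drive_tool --steps '[0,0,0,0.0004,0,0,0.45,0,0,0,0.0004,0,0,0.45]'

```text
time_s: 12.03
tcp_pos: [0.5059, -0.1098, 0.0426]
ee_rot: [[-0.047, -0.999, 0.001], [-0.999, 0.047, 0.001], [-0.001, -0.001, -1.0]]
wrist_force: [0.1, 6.3, 0.7]
gripper_width: 0.451
gripper_force: 3.2
```

drive_tool --steps '[0,0,0,0.0004,0,0,0.45,0,0,0,0.0004,0,0,0.45]'

```text
time_s: 12.2
tcp_pos: [0.5058, -0.1106, 0.0426]
ee_rot: [[-0.047, -0.999, 0.001], [-0.999, 0.047, 0.001], [-0.001, -0.001, -1.0]]
wrist_force: [0.1, 6.5, 0.1]
gripper_width: 0.449
gripper_force: 3.2
```

drive_tool --steps '[0,0,0,0.0004,0,0,0.45,0,0,0,0.0004,0,0,0.45]'

```text
time_s: 12.37
tcp_pos: [0.5058, -0.1113, 0.0426]
ee_rot: [[-0.047, -0.999, 0.001], [-0.999, 0.047, 0.001], [-0.001, -0.001, -1.0]]
wrist_force: [-0.7, 6.6, 0.3]
gripper_width: 0.448
gripper_force: 3.2
```

drive_tool --steps '[0,0,0,0.0004,0,0,0.45,0,0,0,0.0004,0,0,0.45]'

```text
time_s: 12.53
tcp_pos: [0.5058, -0.1121, 0.0426]
ee_rot: [[-0.047, -0.999, 0.001], [-0.999, 0.047, 0.001], [-0.001, -0.001, -1.0]]
wrist_force: [0.2, 7.2, -0.3]
gripper_width: 0.452
gripper_force: 3.2
```

drive_tool --steps '[0,0,0,0.0004,0,0,0.45,0,0,0,0.0004,0,0,0.45]'

```text
time_s: 12.7
tcp_pos: [0.5057, -0.1129, 0.0426]
ee_rot: [[-0.047, -0.999, 0.001], [-0.999, 0.047, 0.001], [-0.001, -0.001, -1.0]]
wrist_force: [0.5, 6.2, 0.7]
gripper_width: 0.455
gripper_force: 3.2
```

drive_tool --steps '[0,0,0,0.0004,0,0,0.45,0,0,0,0.0004,0,0,0.45]'

```text
time_s: 12.87
tcp_pos: [0.5057, -0.1137, 0.0426]
ee_rot: [[-0.047, -0.999, 0.001], [-0.999, 0.047, 0.001], [-0.001, -0.001, -1.0]]
wrist_force: [-0.5, 6.6, 0.2]
gripper_width: 0.451
gripper_force: 3.2
```

drive_tool --steps '[0,0,0,0.0004,0,0,0.45,0,0,0,0.0004,0,0,0.45]'

```text
time_s: 13.03
tcp_pos: [0.5057, -0.1145, 0.0426]
ee_rot: [[-0.047, -0.999, 0.001], [-0.999, 0.047, 0.001], [-0.001, -0.001, -1.0]]
wrist_force: [-0.1, 7.9, 0.2]
gripper_width: 0.45
gripper_force: 4.1
```

drive_tool --steps '[0,0,0,0.0003,0,0,0.45]'

```text
time_s: 13.12
tcp_pos: [0.5057, -0.1146, 0.0426]
ee_rot: [[-0.047, -0.999, 0.001], [-0.999, 0.047, 0.002], [-0.002, -0.001, -1.0]]
wrist_force: [0.1, 9.7, 0.4]
gripper_width: 0.452
gripper_force: 4.7
```

drive_tool --steps '[0,0,0,0.0004,0,0,0.45,0,0,0,0,0,0,0.45]'

```text
time_s: 13.28
tcp_pos: [0.5058, -0.1146, 0.0426]
ee_rot: [[-0.047, -0.999, 0.001], [-0.999, 0.047, 0.002], [-0.002, -0.001, -1.0]]
wrist_force: [0.2, 9.7, 0.1]
gripper_width: 0.45
gripper_force: 4.9
```

drive_tool --steps '[0,0,0,0.0005,0,0,0.45,0,0,0,0,0,0,0.45]'

```text
time_s: 13.45
tcp_pos: [0.5058, -0.1146, 0.0427]
ee_rot: [[-0.047, -0.999, 0.001], [-0.999, 0.047, 0.003], [-0.003, -0.001, -1.0]]
wrist_force: [-1.1, 12.3, 0.8]
gripper_width: 0.453
gripper_force: 6.2
```

drive_tool --steps '[0,0,0,0.0007,0,0,0.45,0,0,0,0,0,0,0.45,0,0,0,0,0,0,0.45]'

```text
time_s: 13.7
tcp_pos: [0.5058, -0.1147, 0.0426]
ee_rot: [[-0.047, -0.999, 0.001], [-0.999, 0.047, 0.003], [-0.003, -0.001, -1.0]]
wrist_force: [-1.6, 15.7, 1.6]
gripper_width: 0.449
gripper_force: 7.8
```

Pressed home: the TCP has stalled and the wrist reads about 16 N. I'll hold briefly, then back off and rise.

drive_tool --steps '[0,0,0,0,0,0,0.45,0,0,0,0,0,0,0.45,0,0,0,-0.001,0,0,0.45,0,0,0,-0.001,0,0,0.45,0,0,0,-0.003,0,0,0.45,0,0,0,-0.01,0,0,0.45,0,0,0,-0.03,0,0,0.45,0,0,0,0,0,-0.03,0.45,0,0,0,0,0,-0.04,0.45,0,0,0,0,0,-0.04,0.45]'

```text
time_s: 14.53
tcp_pos: [0.5064, -0.0719, 0.153]
ee_rot: [[-0.045, -0.999, -0.004], [-0.999, 0.045, -0.001], [0.001, 0.004, -1.0]]
wrist_force: [1.9, 0.1, 0.2]
gripper_width: 0.451
gripper_force: 0.0
```

drive_tool --steps '[0,0,0,-0.04,0,-0.01,0.45,0,0,0,-0.04,0,-0.01,0.45,0,0,0,-0.04,0,-0.01,0.45,0,0,0,-0.04,0,0,0.45,0,0,0,0,0,0,0.45,0,0,0,0,0,0,0.45]'

```text
time_s: 15.03
tcp_pos: [0.5146, 0.0894, 0.1827]
ee_rot: [[-0.042, -0.999, 0.0], [-0.999, 0.042, -0.0], [0.0, -0.0, -1.0]]
wrist_force: [-0.5, 0.7, 0.2]
gripper_width: 0.452
gripper_force: 0.0
```

```bash
python3 -c "
from h import *
go(None)
A=r.capture('side');B=r.capture('top')
a=A[190:310,285:405];b=B[190:290,365:465]
cv2.imwrite('pics/c7.png',np.hstack([cv2.resize(a,(400,400)),cv2.resize(b,(400,400))]))"
```

```text
t 15.0333 p [0.5146 0.0894 0.1827] xang -92.42537915036272 Rz [ 0.0001 -0.0001 -1.    ] F [-0.5381  0.7003  0.2044] w 0.45177215242973195 J [0.0009 0.1767] j [ 27.6812  15.1322 -18.8609   0.0114 -56.0047 -30.113 ]
```

View pics/c7.png

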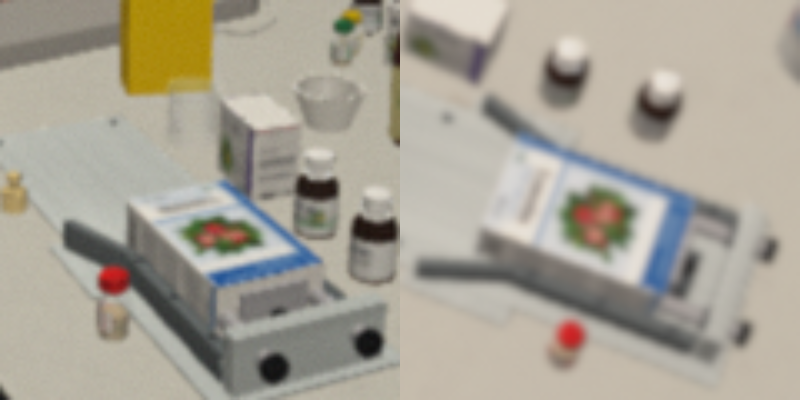

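The carton lies square between the rails, its blue top edge at the pins (right crop (655,290)–(690,200)). The backstop touches it and everything beside the jig is in place, so I'm handing in.

```bash
python3 -c "
from station import r
print(r.finish_job())"
```

```text
the job is handed in; nothing more can be done
None
```

The job is handed in: the carton was tipped, driven in between the rails and pressed on the stop pins at about 16 N at the wrist (about 9 N of it on the pins); the last picture shows it lying square, apparently touching the backstop, with nothing beside the jig visibly moved; no verdict was returned.

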